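# Set a pipe-saddle bracket in the corner of the drilling board and hold it for drilling

### The arm

A 7-joint arm with a two-finger parallel gripper is mounted at the origin on the work surface. World frame = base frame: x ahead of the robot, y to its left, z up, the work surface at z = 0. Lengths are in m, angles in rad, forces in N, time in s.
With the tool pointing down it reaches from about 0.4 to 0.875 m from the base axis. Payload 4.4 kg.
Tool frame: the origin (TCP) lies at the very end of the fingers, on their centre line; the grasp point (between the pads) lies 19 mm behind it; z points along the fingers, x is the direction in which the jaws open and shut, and the axes are right-handed (so a half turn about z gives the same grasp; the last joint's range is limited). The gripper opens to 85 mm and grips with 20 to 120 N. Pads are 22 mm wide; open, the fingers measure 114 mm over their backs; the gripper's body (76 mm by 85 mm) begins 54 mm behind the grasp point. The pads swing forward as they close: fully open they stand 13 mm farther back than shut.
Start: joints at [1.124, 0.628, 0.038, 1.517, -0.027, 0.996, -0.02], TCP at [0.242, -0.603, 0.231] pointing down, gripper open.
Joint ranges: [-3.06, 3.06], [-0.37, 2.12], [-1.25, 1.32], [0.18, 2.47], [-1.1, 4.24], [0.23, 1.98], [-2.94, 2.94]. Speed limits (rad/s): [2.57, 2.57, 3.14, 3.14, 3.14, 3.14, 3.14].

### API

Orientations are given as a 3x3 rotation matrix whose columns are the frame's x, y, z axes.
In Python, from station import robot gives the robot as it stands.
- The arm moves only by the tool drive_tool, never from a script. Its argument "motion" is a list of rows, each a list of 7 numbers: the turn, a rotation vector about the tool's x, y, z in degrees, then the shift along the tool's x, y, z in mm, then the closure, from 0 (fully open) to 1 (shut). In form: [[ax, ay, az, x, y, z, claw], ...]. A call has 1 to 20 rows; each row is the pose to reach, as a shift and turn from the pose commanded when the call began, along the tool's axes at that moment; what a row does not reach only later rows make up. A row lasts 1/12 s, in which the tool goes at most 41.7 mm and 7.16 degrees, less where a joint would pass 70% of its speed; a pose out of reach is approached as far as the arm can. A call with a gripper value outside its range is refused whole. The fingers move at their own pace and stop on an object; "squeeze" is the grip in N (left out, the last holds). Time passes only in rows, so rows that repeat a pose let the fingers close. It gives the time, the measured TCP pose, the force and the opening at its end, in the units of the state.
- robot.read_state(): the state, without advancing time (a new reading comes with each control period).
- robot.get_image(name): name is "side" or "top" or "wrist"; returns the picture (480x640x3 uint8, red, green, blue); there is no depth.
- robot.camera_params(name): a dict with "camera_matrix" (3x3 intrinsics, pixels), "extrinsics" (4x4, takes a point from camera to world coordinates); the wrist camera has in their place "mount" (4x4, takes a point from camera to tool coordinates, whose origin is the TCP and whose axes are the tool frame's). Camera axes: x right, y down, z forward; pixel columns grow to the right and rows downward; lengths in m; the calibration is good to about 2 mm. A picture is of the moment at which its call begins: read the wrist's pose just before it. camera_params takes no time and is no camera call.
- robot.sign_off(): hands the job in, once; it reports no verdict.
The state is a dict: "time": time; "joint_positions": joint angles; "joint_vel": joint speeds; "joint_torque": joint torques, N m; "tcp_pos": TCP position; "tcp_rot": TCP orientation; "force": force on the tool from outside, world axes, zero at the start; "wrist_torque": the same for the moment, N m; "opening": finger opening in m.
Only numpy, scipy, OpenCV 4.12 (cv2) and the standard library are available. Lean on these libraries where they do the work, as an engineer would, in place of code of your own. Each camera call takes 0.05 s, during which the arm holds its last target. There are 200 camera calls.

### The job

Swing the hinged end stop of the drilling board down until its tab sits fully behind the rim of the keeper. Then bring the oblong-footed saddle bracket (rounded cradle, not the square-footed V rest) flat onto the board and press it into the corner, a long side of its foot flush against the fence and an end of its foot flush against the end stop. Finish while still holding it there, pressed firmly against both at once, so that its bolt holes can be drilled; leave the other things on the bench where they are.

Things in the scene. Friction and masses are not known exactly. Their poses are not given: they have to be found in the camera images.
- board: plywood drilling board fixed on the bench, 230 (x) x 400 (y) x 18 mm thick; origin at the centre of its underside on the bench, z up; its top is 18 mm above the bench. Its own +x points to the fence side (roughly away from the robot), its +y along the fence towards the end stop
- fence: straight aluminium fence on the board, 36 mm high above the board top, 30 mm deep, 321 mm long (y); origin at the middle of its underside on the board top, axes as the board's. Its working face is 15 mm from the origin on the -x side. Its +y end is at the slot in which the end stop turns; beyond the slot the same face goes on
- corner (a point): the working corner: the point on the board top where the fence's working face meets the inner (-y) face of the closed end stop; axes parallel to the board's, so the bracket belongs at negative x and negative y of it. With the bracket home its origin is at x = -35, y = -55, z = 0 mm here
- end_stop (a joint): angle of the end stop in rad: 0 = down and shut (its tab fully behind the keeper's rim), growing as its free end is lifted; at 1.57 it stands straight up. A stiff friction hinge: it stays wherever it is left and takes about 1 to 3 N at the free end to push down
- stop_hinge (a point): centre of the end stop's hinge pin, in the slot of the fence, 14 mm above the board top, 15 mm behind the fence's working face; axes parallel to the board's. The pin runs along y; the shut bar points from here along -x
- stop_bar (a point): steel bar of the end stop, 12 mm thick (y), 22 mm high; 155 mm from pin to the outer face of the tab at its free end, plus a 4 mm thick thumb lip 20 mm longer at the top. Origin on the pin, -x along the bar to the free end, +z its upper side; turns with the joint. Shut: underside 3 mm, top 25 mm above the board top. The keeper, a fixed steel angle, has a rim 14 mm high 3 mm beyond the tab
- stop_press (a point): point on the middle of the end stop's upper edge, 135 mm from the hinge pin, where it can be pushed down; turns with the bar
- saddle: the bracket to set: cast aluminium, 0.3 to 0.47 kg. Oblong foot 70 (x) x 110 (y) x 12 mm; origin: centre of its underside. On its middle an upright lug 14 mm thick (x), 60 mm wide (y), top 66 mm above the underside, with a half-round cradle of 16 mm radius in its top edge (lowest point 50 mm up). Same when turned half round. Slides easily on board and fence (friction about 0.3). Grip it across the 14 mm of the lug
- v_rest: another cast bracket, to be left alone: square foot 80 x 80 x 12 mm with an upright 14 mm thick that opens into a V, 71 mm high; origin at the centre of its underside
- jar: small screw-top jar, 42 mm diameter, 60 mm high, on the -y end of the drilling board; origin under its centre
- rasp: plaster rasp lying on the bench: steel blade 150 mm along its +x, wooden handle 110 mm along its -x, 30 mm high; origin where they meet
- square: try square lying on the bench: dark stock 100 mm along x, steel blade 150 mm along y, 17 mm high; origin at the end of the stock under the corner
- spatula: spatula with a wooden handle lying on the bench, 240 mm long along its x
Mind the look-alikes: they are no part of the job. What is shaped like the saddle but black, brown or orange is not meant.

How it is judged:
By the outcome, as a careful person would: the job done as asked, in the order asked, and still so for the second after the job is handed in, while the arm keeps its last pose, push and grip.
It also fails if it takes over 67 s, if anything falls off the work surface, if the arm or the gripper's body presses on something with over 40 N, if the wrist force passes 120 N, or if a joint passes its speed limit or range.

## Working session

There is one attempt and no reset: what is moved stays moved. The work goes in short steps, Python scripts to look and compute and a tool call to move; the robot and the scene stay as the last step left them, time stands still between calls to the robot, and variables do not carry over. Pictures are saved under pics/ and viewed, about 8 in all and at most 12, crops included, and the job is handed in when it is done.

Besides the shell and the picture viewer there is one more tool, called by a JSON object that holds its "fn" and its "kwargs", one argument or row to a line. drive_tool: Moves the arm, as the interface text tells. Its arguments: {"type":"object","properties":{"motion":{"type":"array","items":{"type":"array","items":{"type":"number"}}},"squeeze":{"type":"number"}},"required":["motion"]}

```bash
mkdir -p pics; ls
python3 - <<'E'
from station import robot
import cv2
for n in("top","side"):
    cv2.imwrite(f"pics/{n}0.png",robot.get_image(n)[:,:,::-1])
    p=robot.camera_params(n);print(n,p["camera_matrix"],p["extrinsics"])
print(robot.camera_params("wrist"))
print(robot.read_state())
E
```

```text
pics
top [[485.40005538   0.         326.43002016]
 [  0.         485.40005538 244.33323995]
 [  0.           0.           1.        ]] [[-2.14906468e-04 -9.86566766e-01  1.63358412e-01  2.87971002e-01]
 [-9.99850951e-01  3.03213219e-03  1.69965315e-02 -7.78603603e-02]
 [-1.72635374e-02 -1.63330411e-01 -9.86420370e-01  1.43772702e+00]
 [ 0.00000000e+00  0.00000000e+00  0.00000000e+00  1.00000000e+00]]
side [[486.70649279   0.         307.57944641]
 [  0.         486.70649279 244.15373458]
 [  0.           0.           1.        ]] [[-0.81856083 -0.43338704  0.37700642  0.01669294]
 [-0.57438845  0.61068949 -0.54510206  0.63987321]
 [ 0.00600631 -0.66274733 -0.748819    1.02979639]
 [ 0.          0.          0.          1.        ]]
{'camera_matrix': array([[371.18782158,   0.        , 314.43441368],
       [  0.        , 371.18782158, 236.79693371],
       [  0.        ,   0.        ,   1.        ]]), 'mount': array([[ 9.99999792e-01,  3.21849019e-04, -5.59567979e-04,
        -6.50716801e-04],
       [-1.23890104e-04,  9.46415759e-01,  3.22950762e-01,
        -8.33320505e-02],
      
[... 309 characters left out ...]
int_vel': array([-8.90944142e-05, -3.18673871e-03, -2.03666699e-04, -7.46552967e-04,
       -3.11347015e-04, -4.14146310e-04,  1.00117556e-03]), 'joint_torque': array([ 3.33248820e-03, -5.64524961e+01,  1.23061202e+00, -1.93969560e+01,
        1.13346180e-02,  5.51014396e-03,  2.61052764e-05]), 'tcp_pos': array([ 0.24137884, -0.602939  ,  0.23048635]), 'tcp_rot': array([[ 3.71637086e-01, -9.28377849e-01, -6.68292431e-04],
       [-9.28376584e-01, -3.71637683e-01,  1.53298746e-03],
       [-1.67155425e-03,  5.07120520e-05, -9.99998602e-01]]), 'force': array([-1.18093369, -0.55324613, -0.02392045]), 'wrist_torque': array([ 0.01286921, -0.05042286, -0.00348407]), 'opening': 0.08542889351190448}
```

View pics/top0.png

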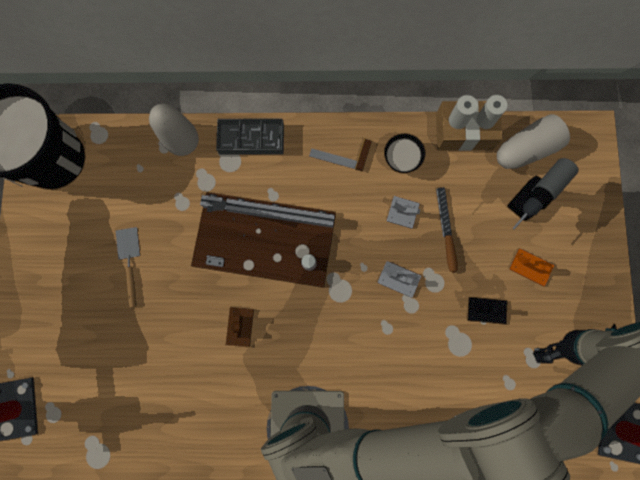

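View pics/side0.png

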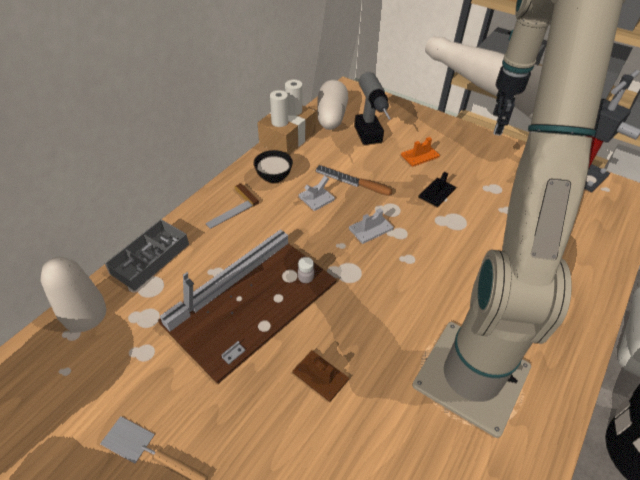

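The top view shows five saddle-like things:
- grey at (400,280), oblong
- grey at (403,211), square with a V
- orange at (533,266)
- black at (488,310)
- brown at (240,326)

I choose the grey one at (400,280). The end stop stands up at the +y end of the fence, around (212,202). One close crop will check the choice.

Run:
```python
import cv2
im=cv2.imread("pics/top0.png")[185:320,185:445]
cv2.imwrite("pics/c1.png",cv2.resize(im,None,fx=3,fy=3,interpolation=cv2.INTER_CUBIC))
a=cv2.imread("pics/side0.png")
b=cv2.resize(a[225:385,155:345],None,fx=3,fy=3,interpolation=cv2.INTER_CUBIC)
c=cv2.resize(a[165:250,290:410],None,fx=3,fy=3,interpolation=cv2.INTER_CUBIC)
import numpy as np
cv2.imwrite("pics/c2.png",b)
```

```text
(no output)
```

View pics/c1.png

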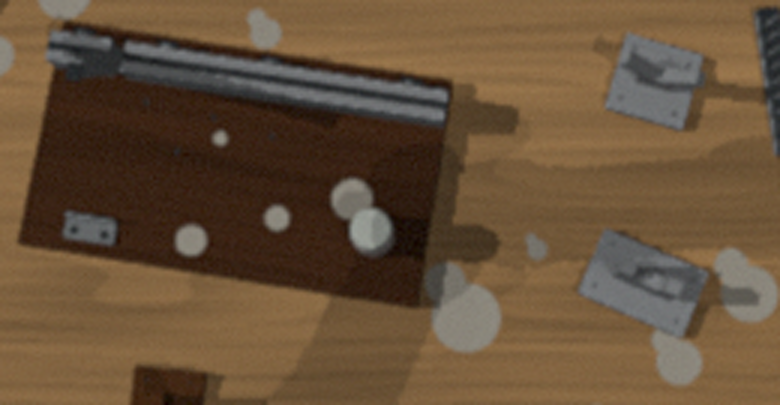

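View pics/c2.png

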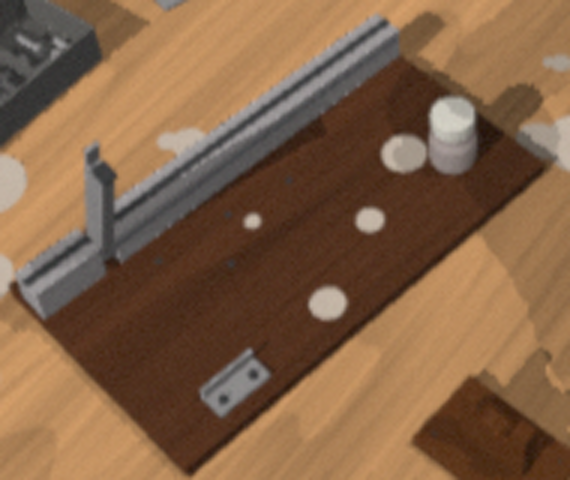

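The crop confirms it. The oblong foot with the cradle lug, corners (605,230), (708,270), (688,337), (580,292), is the saddle. The square one at (655,80) is the V rest. The stop stands about upright and the keeper is at crop (90,228).

```bash
cat > h.py <<'E'
import numpy as np, cv2
from scipy.optimize import least_squares
from station import robot
def cam(n,st=None):
    p=robot.camera_params(n);K=np.array(p["camera_matrix"])
    if n=="wrist":
        T=np.eye(4);T[:3,:3]=st["tcp_rot"];T[:3,3]=st["tcp_pos"];return K,T@p["mount"]
    return K,np.array(p["extrinsics"])
def proj(c,P):
    K,T=c;q=(np.atleast_2d(P)-T[:3,3])@T[:3,:3];q=q@K.T;return q[:,:2]/q[:,2:]
def ray(c,uv,z):
    K,T=c;d=T[:3,:3]@np.linalg.inv(K)@np.array([uv[0],uv[1],1]);return T[:3,3]+d*(z-T[2,3])/d[2]
def Rz(a):return np.array([[np.cos(a),-np.sin(a),0],[np.sin(a),np.cos(a),0],[0,0,1]])
def place(p,L):return np.array(L)@Rz(p[2]).T+[p[0],p[1],0]
def fit(obs,p0,tilt=False):  # obs: list (cam, local pts, px)
    f=lambda p:np.concatenate([(proj(c,place(p,L))-np.array(u)).ravel() for c,L,u in obs])
    r=least_squares(f,p0,loss="soft_l1",f_scale=1.);return r.x,f(r.x).reshape(-1,2)
E
python3 - <<'E'
from h import *
t,s=cam("top"),cam("side")
c1=lambda L:np.array(L)/3.+185-.33
c2=lambda L:np.array(L)/3.+[155,225]-.33
x,y,z=.115,.2,.018
bt=(t,[[x,y,z],[x,-y,z],[-x,-y,z],[-x,y,z]],c1([[62,25],[452,80],[422,305],[20,243]]))
bs=(s,[[x,y,z],[-x,y,z],[-x,-y,z]],c2([[12,288],[190,468],[545,170]]))
for o in([bt],[bs],[bt,bs]): p,r=fit(o,[.45,.1,.1]);print(p,np.round(r,1).tolist())
x,y,z=.035,.055,.012
st=(t,[[x,y,z],[x,-y,z],[-x,-y,z],[-x,y,z]],c1([[605,230],[708,270],[688,337],[580,292]]))
q,r=fit([st],[.4,-.25,-.3]);print("saddle",q,np.round(r,1).tolist())
E
```

```text
[ 0.54089152  0.1323102  -0.14663052] [[0.1, -0.6], [0.7, -0.7], [-0.5, 0.3], [-0.3, 1.3]]
[ 0.53590138  0.13708723 -0.15856926] [[-0.7, -0.4], [-0.2, 1.4], [1.7, -2.0]]
[ 0.5398945   0.13422118 -0.14769131] [[-0.4, -0.4], [0.1, -0.3], [-1.2, 0.7], [-1.0, 1.6], [-0.9, -1.2], [0.4, -0.3], [0.7, -4.1]]
saddle [ 0.4210445  -0.26847044 -0.37945561] [[0.0, -0.4], [0.8, -0.1], [-0.7, -0.2], [-0.1, 0.9]]
```

```bash
cat >> h.py <<'E'
from scipy.spatial.transform import Rotation as Ro
def down(yaw):  # tool x at world yaw (deg), z down
    a=np.radians(yaw);return np.array([[np.cos(a),np.sin(a),0],[np.sin(a),-np.cos(a),0],[0,0,-1]])
def go(pos,yaw,st=None,cmd=None):
    st=st or robot.read_state();R=st["tcp_rot"]
    d=R.T@(np.array(pos)-st["tcp_pos"])*1000
    r=np.degrees(Ro.from_matrix(R.T@down(yaw)).as_rotvec())
    print("row",np.round(r,1).tolist(),np.round(d,1).tolist())
E
python3 - <<'E'
from h import *
t=cam("top");s=cam("side")
print(ray(t,np.array([95,62])/3+185,.04), ray(t,np.array([90,228])/3+185,.03))
go([.50,-.20,.36],-8.5);go([.53,.20,.36],-8.5)
E
```

```text
[0.63685443 0.27225549 0.04      ] [0.47252043 0.2735205  0.03      ]
row [-0.0, 0.1, -59.7] [-278.2, -389.8, -129.1]
row [-0.0, 0.1, -59.7] [-638.4, -566.3, -128.5]
```

{"fn": "drive_tool", "kwargs": {
  "motion": [
    [0,0,-60,-278,-390,-130,1],
    [0,0,-60,-278,-390,-130,1],
    [0,0,-60,-278,-390,-130,1],
    [0,0,-60,-278,-390,-130,1],
    [0,0,-60,-278,-390,-130,1],
    [0,0,-60,-278,-390,-130,1],
    [0,0,-60,-278,-390,-130,1],
    [0,0,-60,-278,-390,-130,1],
    [0,0,-60,-278,-390,-130,1],
    [0,0,-60,-278,-390,-130,1],
    [0,0,-60,-278,-390,-130,1],
    [0,0,-60,-638,-566,-130,1],
    [0,0,-60,-638,-566,-130,1],
    [0,0,-60,-638,-566,-130,1],
    [0,0,-60,-638,-566,-130,1],
    [0,0,-60,-638,-566,-130,1],
    [0,0,-60,-638,-566,-130,1],
    [0,0,-60,-638,-566,-130,1],
    [0,0,-60,-638,-566,-130,1],
    [0,0,-60,-638,-566,-130,1]
  ],
  "squeeze": 60
}}

```text
time: 1.77
tcp_pos: [0.523, 0.143, 0.3598]
tcp_rot: [[0.99, -0.143, -0.0], [-0.143, -0.99, -0.0], [-0.0, 0.0, -1.0]]
force: [0.4, 0.5, 0.1]
opening: 0.0002
```

{"fn": "drive_tool", "kwargs": {
  "motion": [
    [0,0,0,0,-20,0,1],
    [0,0,0,0,-20,0,1],
    [0,0,0,0,-20,0,1],
    [0,0,0,0,-20,0,1]
  ]
}}

```text
time: 2.1
tcp_pos: [0.526, 0.1597, 0.3595]
tcp_rot: [[0.99, -0.143, -0.001], [-0.143, -0.99, -0.002], [-0.001, 0.002, -1.0]]
force: [-0.4, -0.7, 0.2]
opening: 0.0001
```

Run:
```python
from h import *
import pickle
st=robot.read_state();im=robot.get_image("wrist");cv2.imwrite("pics/w1.png",im[:,:,::-1]);pickle.dump(st,open("st1.pkl","wb"));print(st["tcp_pos"],st["joint_positions"],st["joint_vel"].max())
c=cam("wrist",st)
p=[.5395,.1335,-.148]
print(proj(c,place(p,[[.115,.2,.018],[.115,-.2,.018],[-.115,-.2,.018],[-.115,.2,.018]])).round(0).tolist())
```

```text
[0.52604637 0.15971952 0.35950221] [-0.03970155  0.38837874 -0.44856488  1.602687    0.17868165  1.19271168
 -0.66939029] 0.02066691982061981
[[430.0, 26.0], [402.0, 327.0], [249.0, 326.0], [231.0, 25.0]]
```

View pics/w1.png

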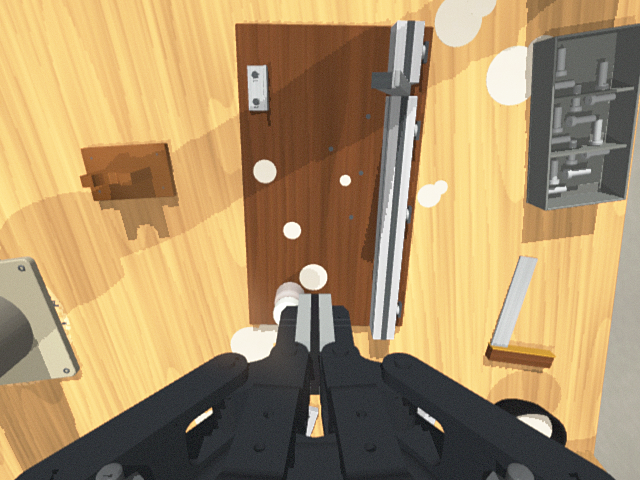

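The wrist view shows the board corners at (237,25), (433,27), (402,327) and (250,325), the keeper at (258,88), and the stop at (390,82) leaning towards the robot. I zoom in on the hinge.

Run:
```python
import cv2
im=cv2.imread("pics/w1.png")[10:130,230:440]
cv2.imwrite("pics/c3.png",cv2.resize(im,None,fx=3.8,fy=3.8,interpolation=cv2.INTER_CUBIC))
```

```text
(no output)
```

View pics/c3.png

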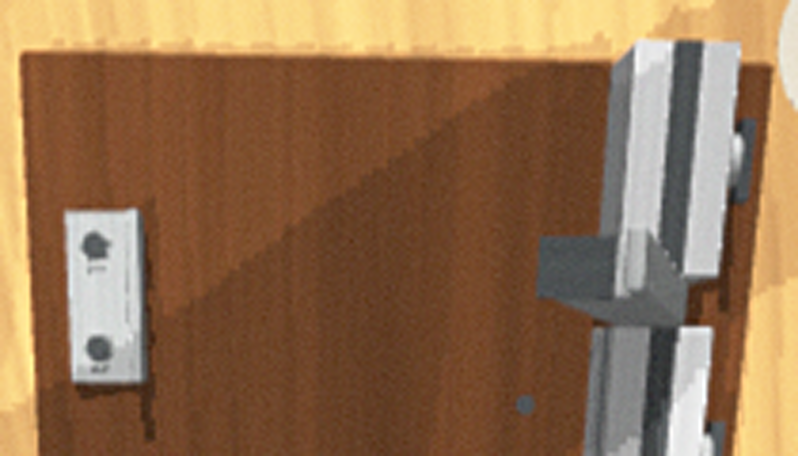

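Run:
```python
from h import *
import pickle
st=pickle.load(open("st1.pkl","rb"));w=cam("wrist",st)
C=lambda L:np.array(L)/3.8+[230,10]-.37
B=C([[22,53],[770,65]]).tolist()+[[402,326],[250,326]]
x,y,z=.115,.2,.018
LB=[[x,y,z],[x,-y,z],[-x,-y,z],[-x,y,z]]
pxB=np.array([B[1],B[2],B[3],B[0]])
p,r=fit([(w,LB,pxB)],[.54,.134,-.148]);print(p,r.round(1).tolist())
def loc(uv,z): return ((ray(w,uv,z)-[p[0],p[1],0])@Rz(p[2])*1000).round(1)
print("face",[loc(u,.018) for u in [C([590,345]),C([583,450]),C([601,232]),C([610,90]),[371.5,325]]])
print("slot top ends z.054",loc(C([600,327]),.054),loc(C([660,326]),.054),loc(C([685,276]),.054),"fence end +y",loc(C([640,42]),.054))
print("fence top edge",loc(C([605,327]),.054),loc(C([600,450]),.054),loc(C([637,45]),.054))
print("keeper top z.032?",[loc(C(u),.032) for u in([66,212],[138,210],[146,381],[74,383])])
def bar(q):
    hx,hy,th=q;a=np.array([-np.cos(th),0,np.sin(th)]);n=np.array([np.sin(th),0,np.cos(th)]);H=np.array([hx,hy,.032])
    P=[H+.155*a-.011*n+[0,.006,0],H+.155*a-.011*n-[0,.006,0],H+.175*a+.007*n-[0,.006,0],H+.175*a+.007*n+[0,.006,0],H+.175*a+.011*n+[0,.006,0]]
    return proj(w,place(p,P))
ob=C([[540,237],[540,297],[615,297],[615,237],[648,230]])
f=lambda q:(bar(q)-ob).ravel()
s=least_squares(f,[.09,.13,1.4]);print("bar",s.x,f(s.x).reshape(-1,2).round(1).tolist())
```

```text
[ 0.54182242  0.13340046 -0.15568282] [[1.3, -0.3], [0.6, 1.2], [-0.5, -0.4], [-1.5, 0.2]]
face [array([ 64.8, 119.3,  18. ]), array([64.9, 86.9, 18. ]), array([ 65.8, 152.7,  18. ]), array([ 65.6, 192.4,  18. ]), array([  68. , -196.7,   18. ])]
slot top ends z.054 [ 61.  123.5  54. ] [ 78.8 124.   54. ] [ 84.9 137.8  54. ] fence end +y [ 66.6 198.1  54. ]
fence top edge [ 62.5 123.5  54. ] [63.7 88.5 54. ] [ 65.8 197.4  54. ]
keeper top z.032? [array([-99.6, 155. ,  32. ]), array([-77.7, 155.8,  32. ]), array([-76.7, 106.7,  32. ]), array([-99.4, 105.8,  32. ])]
bar [0.0776961  0.12994295 1.29393845] [[0.4, 1.0], [-0.5, 1.3], [0.2, -0.2], [1.5, -1.9], [-1.7, -0.1]]
```

```bash
cat >> h.py <<'E'
PB=[.5417,.1334,-.154]
YB=np.degrees(PB[2])
def bw(x,y,z): return place(PB,[[x/1e3,y/1e3,z/1e3]])[0]  # board mm -> world m
def wb(P): return ((np.array(P)-[PB[0],PB[1],0])@Rz(PB[2])*1000).round(1)
E
python3 - <<'E'
from h import *
print(wb(robot.read_state()["tcp_pos"]))
go(bw(110,131,300),YB);go(bw(110,131,150),YB)
H=np.array([80,32])
for th in np.linspace(1.25,0,17):
    a=np.array([-np.cos(th),np.sin(th)]);n=np.array([np.sin(th),np.cos(th)])
    P=H+135*a+11*n+[14.5,0];d=P-[110,150];print(round(th,2),P.round(0),[round(d[0]),round(-d[1])])
E
```

```text
[-19.3  23.1 359.6]
row [0.1, 0.0, 0.5] [130.3, -106.8, 59.4]
row [0.1, 0.0, 0.5] [130.3, -107.1, 209.4]
1.25 [ 62. 164.] [-48, -14]
1.17 [ 52. 161.] [-58, -11]
1.09 [ 42. 157.] [-68, -7]
1.02 [ 33. 153.] [-77, -3]
0.94 [ 23. 147.] [-87, 3]
0.86 [ 15. 141.] [-95, 9]
0.78 [  6. 135.] [-104, 15]
0.7 [ -1. 128.] [-111, 22]
0.62 [ -9. 120.] [-119, 30]
0.55 [-15. 112.] [-125, 38]
0.47 [-21. 103.] [-131, 47]
0.39 [-26.  94.] [-136, 56]
0.31 [-31.  84.] [-141, 66]
0.23 [-34.  74.] [-144, 76]
0.16 [-37.  64.] [-147, 86]
0.08 [-39.  54.] [-149, 96]
0.0 [-40.  43.] [-150, 107]
```

{"fn": "drive_tool", "kwargs": {
  "motion": [
    [0,0,0.5,130,-107,30,1],
    [0,0,0.5,130,-107,30,1],
    [0,0,0.5,130,-107,30,1],
    [0,0,0.5,130,-107,30,1],
    [0,0,0.5,130,-107,30,1],
    [0,0,0.5,130,-107,30,1],
    [0,0,0.5,130,-107,110,1],
    [0,0,0.5,130,-107,194,1],
    [0,0,0.5,130,-107,194,1],
    [0,0,0.5,130,-107,194,1],
    [0,0,0.5,130,-107,194,1],
    [0,0,0.5,130,-107,194,1]
  ]
}}

```text
time: 3.15
tcp_pos: [0.6689, 0.2459, 0.1658]
tcp_rot: [[0.988, -0.153, -0.003], [-0.153, -0.988, -0.002], [-0.003, 0.003, -1.0]]
force: [-0.2, -0.6, 1.7]
opening: 0.0001
```

Run:
```python
from h import *
s=robot.read_state();print(wb(s["tcp_pos"]),s["force"]);go(bw(110,131,165),YB)
```

```text
[108.4 130.6 165.8] [-0.18985794 -0.63069673  1.74910463]
row [0.2, 0.1, 0.0] [1.6, -0.4, 0.8]
```

{"fn": "drive_tool", "kwargs": {
  "motion": [
    [0,0,0,-30,0,2,1],
    [0,0,0,-46,0,2,1],
    [0,0,0,-56,0,5,1],
    [0,0,0,-66,0,9,1],
    [0,0,0,-75,0,13,1],
    [0,0,0,-85,0,19,1],
    [0,0,0,-93,0,25,1],
    [0,0,0,-102,0,31,1],
    [0,0,0,-109,0,38,1],
    [0,0,0,-117,0,46,1],
    [0,0,0,-123,0,54,1],
    [0,0,0,-129,0,63,1],
    [0,0,0,-134,0,72,1],
    [0,0,0,-139,0,82,1],
    [0,0,0,-142,0,92,1],
    [0,0,0,-145,0,102,1],
    [0,0,0,-147,0,112,1],
    [0,0,0,-148,0,118,1],
    [0,0,0,-148,0,118,1]
  ]
}}

```text
time: 4.73
tcp_pos: [0.5227, 0.2702, 0.0463]
tcp_rot: [[0.989, -0.151, -0.002], [-0.151, -0.989, -0.002], [-0.002, 0.002, -1.0]]
force: [-0.2, -0.4, -0.1]
opening: 0.0001
```

{"fn": "drive_tool", "kwargs": {
  "motion": [
    [0,0,0,0,0,2,1],
    [0,0,0,0,0,3,1],
    [0,0,0,0,0,4,1],
    [0,0,0,0,0,5,1],
    [0,0,0,0,0,5,1]
  ]
}}

```text
time: 5.15
tcp_pos: [0.524, 0.2707, 0.0431]
tcp_rot: [[0.989, -0.151, 0.001], [-0.151, -0.989, 0.0], [0.0, -0.0, -1.0]]
force: [0.8, -0.1, -0.7]
opening: -0.0006
```

Run:
```python
from h import *
im=robot.get_image("side");cv2.imwrite("pics/s2.png",cv2.resize(im[225:385,155:345,::-1],None,fx=3.5,fy=3.5,interpolation=cv2.INTER_CUBIC))
s=robot.read_state();print(wb(s["tcp_pos"]),s["force"])
```

```text
[-38.5 133.1  43.1] [ 0.09700473 -0.72703369 -0.87785067]
```

View pics/s2.png

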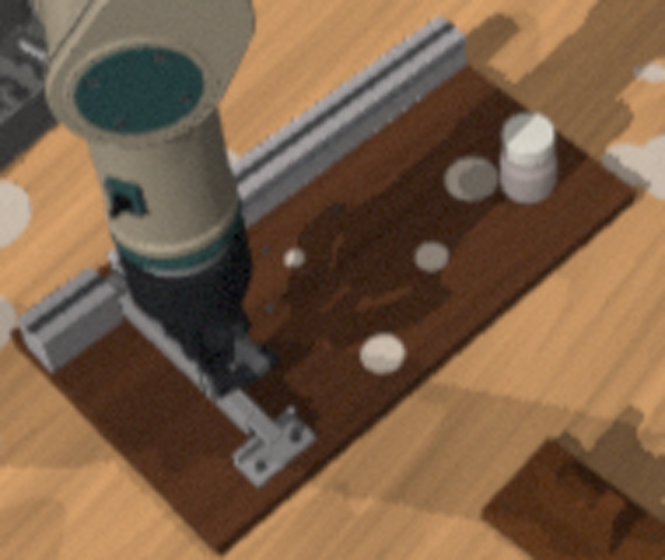

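The side view shows the bar lying down onto the keeper at crop (255,430). I press a little further to feel the end stop.

{"fn": "drive_tool", "kwargs": {
  "motion": [
    [0,0,0,0,0,2,1],
    [0,0,0,0,0,3,1],
    [0,0,0,0,0,4,1],
    [0,0,0,0,0,4,1]
  ]
}}

```text
time: 5.53
tcp_pos: [0.5242, 0.2709, 0.0426]
tcp_rot: [[0.989, -0.151, 0.002], [-0.151, -0.989, -0.001], [0.002, 0.0, -1.0]]
force: [-6.8, -4.4, 29.0]
opening: -0.0002
```

Run:
```python
from h import *
s=robot.read_state();go(s["tcp_pos"]+np.array([0,0,.2]),-21.7);go([.47,0,.25],-21.7);go([.40,-.325,.22],-21.7)
```

```text
row [0.0, -0.1, 13.0] [0.4, 0.1, -200.0]
row [0.0, -0.1, 13.0] [-12.2, 276.0, -207.3]
row [0.0, -0.1, 13.0] [-32.3, 607.9, -177.2]
```

{"fn": "drive_tool", "kwargs": {
  "motion": [
    [0,0,0,0,0,-40,1],
    [0,0,0,0,0,-80,1],
    [0,0,0,0,0,-120,0.5],
    [0,0,13,0,40,-160,0],
    [0,0,13,-12,276,-200,0],
    [0,0,13,-12,276,-200,0],
    [0,0,13,-12,276,-200,0],
    [0,0,13,-12,276,-200,0],
    [0,0,13,-12,276,-200,0],
    [0,0,13,-12,276,-200,0],
    [0,0,13,-32,608,-180,0],
    [0,0,13,-32,608,-180,0],
    [0,0,13,-32,608,-180,0],
    [0,0,13,-32,608,-180,0],
    [0,0,13,-32,608,-180,0],
    [0,0,13,-32,608,-180,0],
    [0,0,13,-32,608,-180,0],
    [0,0,13,-32,608,-180,0],
    [0,0,13,-32,608,-180,0],
    [0,0,13,-32,608,-180,0]
  ]
}}

```text
time: 7.2
tcp_pos: [0.3988, -0.3284, 0.2186]
tcp_rot: [[0.927, -0.375, -0.001], [-0.375, -0.927, -0.001], [-0.0, 0.001, -1.0]]
force: [-0.3, 0.7, -1.0]
opening: 0.0855
```

Run:
```python
from h import *
import pickle
st=robot.read_state();im=robot.get_image("wrist");pickle.dump(st,open("st2.pkl","wb"))
cv2.imwrite("pics/w2.png",im[:,:,::-1])
im=robot.get_image("top");cv2.imwrite("pics/t2.png",cv2.resize(im[185:300,185:345,::-1],None,fx=4,fy=4,interpolation=cv2.INTER_CUBIC))
print(st["tcp_pos"],abs(st["joint_vel"]).max(),st["force"])
x,y,z=.035,.055,.012
print(proj(cam("wrist",st),place([.421,-.268,-.38],[[x,y,z],[x,-y,z],[-x,-y,z],[-x,y,z]])).round().tolist())
```

```text
[ 0.39879879 -0.32840396  0.21856542] 0.061599522825743186 [-0.33294376  0.72160098 -0.96642888]
[[353.0, 66.0], [350.0, 192.0], [276.0, 193.0], [272.0, 67.0]]
```

View pics/w2.png

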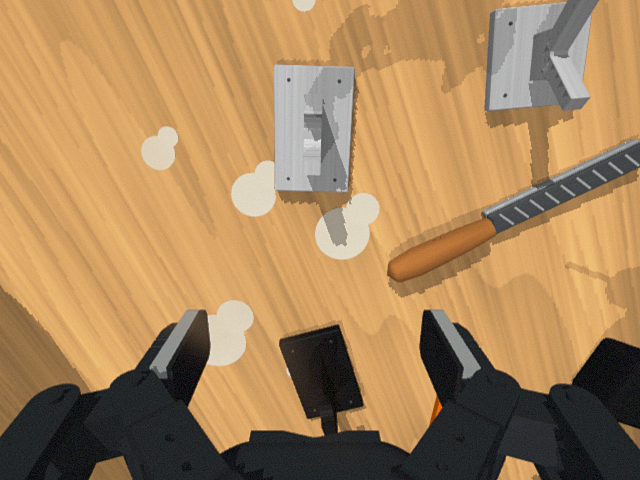

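View pics/t2.png

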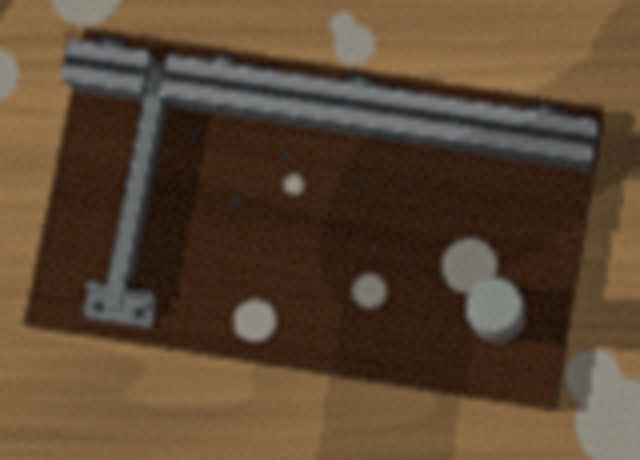

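The wrist view shows the saddle foot at (275,65), (355,66), (347,191), (275,190), within 3 px of the prediction. The V rest is at top right and the black look-alike at (320,370). The top view shows the stop shut, its tab on the keeper at crop (118,300). I refine the saddle pose and plan the grasp.

Run:
```python
from h import *
import pickle
st=pickle.load(open("st2.pkl","rb"));w=cam("wrist",st)
x,y,z=.035,.055,.012
q,r=fit([(w,[[x,y,z],[x,-y,z],[-x,-y,z],[-x,y,z]],[[355,66],[348.5,191.5],[275,190],[275,65]])],[.42,-.268,-.38]);print(q,r.round(1).tolist())
yaw=np.degrees(-.385)
s=robot.read_state()
for z in(.12,.022):go([q[0],q[1],z],np.degrees(q[2]))
```

```text
[ 0.42189336 -0.26711298 -0.4089067 ] [[0.5, -0.0], [0.1, 0.7], [0.2, 0.5], [-1.1, -1.2]]
row [-0.1, 0.0, 1.8] [-1.3, -61.1, 99.0]
row [-0.1, 0.0, 1.8] [-1.3, -61.0, 197.0]
```

{"fn": "drive_tool", "kwargs": {
  "motion": [
    [0,0,1.3,-1,-61,60,0],
    [0,0,1.3,-1,-61,80,0],
    [0,0,1.3,-1,-61,110,0],
    [0,0,1.3,-1,-61,140,0],
    [0,0,1.3,-1,-61,170,0],
    [0,0,1.3,-1,-61,190,0],
    [0,0,1.3,-1,-61,200,0],
    [0,0,1.3,-1,-61,200,0],
    [0,0,1.3,-1,-61,200,0]
  ]
}}

```text
time: 8.05
tcp_pos: [0.4227, -0.2673, 0.0195]
tcp_rot: [[0.921, -0.389, 0.0], [-0.389, -0.921, 0.0], [0.0, -0.001, -1.0]]
force: [0.2, -0.5, 0.1]
opening: 0.0856
```

{"fn": "drive_tool", "kwargs": {
  "motion": [
    [0,0,0,0,0,0,0.5],
    [0,0,0,0,0,0,1],
    [0,0,0,0,0,0,1],
    [0,0,0,0,0,0,1],
    [0,0,0,0,0,0,1],
    [0,0,0,0,0,0,1],
    [0,0,0,0,0,0,1],
    [0,0,0,0,0,0,1]
  ],
  "squeeze": 70
}}

```text
time: 8.72
tcp_pos: [0.422, -0.2686, 0.0195]
tcp_rot: [[0.921, -0.391, 0.0], [-0.391, -0.921, -0.0], [0.0, 0.0, -1.0]]
force: [-0.4, -0.1, 7.3]
opening: 0.0126
```

{"fn": "drive_tool", "kwargs": {
  "motion": [
    [0,0,0,0,0,-15,1],
    [0,0,0,0,0,-40,1],
    [0,0,0,0,0,-70,1],
    [0,0,0,0,0,-100,1],
    [0,0,0,0,0,-130,1],
    [0,0,0,0,0,-130,1],
    [0,0,0,0,0,-130,1]
  ]
}}

```text
time: 9.3
tcp_pos: [0.4225, -0.2689, 0.15]
tcp_rot: [[0.92, -0.391, 0.002], [-0.391, -0.92, -0.002], [0.003, 0.0, -1.0]]
force: [-0.8, -0.4, -2.9]
opening: 0.0134
```

Run:
```python
from h import *
s=robot.read_state();print(s["tcp_pos"],s["force"],s["opening"]);
go(bw(14,48,150),YB,s);go(bw(14,48,55),YB,s)
```

```text
[ 0.42249171 -0.26891316  0.15001611] [-0.76985266 -0.44938204 -2.8901155 ] 0.01340907470349963
row [0.0, -0.2, -14.2] [-45.7, -466.9, -0.3]
row [0.0, -0.2, -14.2] [-46.0, -466.9, 94.7]
```

{"fn": "drive_tool", "kwargs": {
  "motion": [
    [0,0,-1,-2,-20,0,1],
    [0,0,-2,-4,-50,0,1],
    [0,0,-3,-8,-85,0,1],
    [0,0,-4,-12,-120,0,1],
    [0,0,-5,-16,-155,0,1],
    [0,0,-6,-19,-190,0,1],
    [0,0,-7,-22,-225,0,1],
    [0,0,-8,-26,-260,0,1],
    [0,0,-9,-29,-295,0,1],
    [0,0,-10,-33,-330,0,1],
    [0,0,-11,-36,-365,0,1],
    [0,0,-12,-39,-400,0,1],
    [0,0,-13,-43,-435,0,1],
    [0,0,-14,-45,-455,0,1],
    [0,0,-14.2,-46,-467,15,1],
    [0,0,-14.2,-46,-467,40,1],
    [0,0,-14.2,-46,-467,65,1],
    [0,0,-14.2,-46,-467,80,1],
    [0,0,-14.2,-46,-467,90,1],
    [0,0,-14.2,-46,-467,92,1]
  ]
}}

```text
time: 10.97
tcp_pos: [0.5593, 0.1785, 0.0533]
tcp_rot: [[0.988, -0.152, -0.006], [-0.152, -0.988, -0.002], [-0.006, 0.003, -1.0]]
force: [-0.1, 0.5, -3.2]
opening: 0.0131
```

Run:
```python
from h import *
import pickle
st=robot.read_state();im=robot.get_image("wrist");pickle.dump(st,open("st3.pkl","wb"))
cv2.imwrite("pics/w3.png",im[:,:,::-1])
print(wb(st["tcp_pos"]),st["force"],st["opening"]);go(bw(14,48,55),YB)
```

```text
[10.5 47.3 53.3] [-0.06348692  0.51843758 -3.20980328] 0.013136472828616314
row [0.1, 0.2, 0.0] [2.6, -0.2, -0.5]
```

View pics/w3.png

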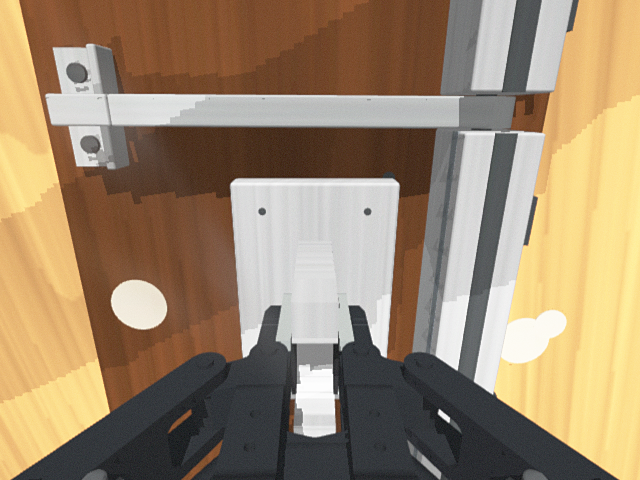

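The wrist view shows the saddle held square, its foot end edge at (233–398,180). The stop bar is down, lower edge (125,125)–(460,129), with its lip over the keeper at (80,110). The fence face foot runs from about (445,90) to (415,330). I check the angle and the gaps.

Run:
```python
from h import *
import pickle
st=pickle.load(open("st3.pkl","rb"));w=cam("wrist",st)
f=lambda uv,z:wb(ray(w,uv,z))
zt=st["tcp_pos"][2]-.0195+.012
print("foot end",f([234,180],zt),f([398,180],zt),"side",f([387,330],zt),f([240,330],zt))
print("bar inner top edge",f([127,126],.043),f([460,128.5],.043),"lip end",f([47,95],.043),f([50,125],.043))
print("face top?",f([458,133],.054),f([440,300],.054),"bottom",f([438,133],.018),f([415,330],.018))
for th in(0,.03,.06):
    a=np.array([-np.cos(th),0,np.sin(th)]);n=np.array([np.sin(th),0,np.cos(th)])
    P=[1000*(np.array([.08,y,.032])+.175*a+.011*n) for y in(.125,.137)]
    print(th,proj(w,[bw(*p) for p in P]).round(1).tolist())
```

```text
foot end [-22.5 104.4  45.8] [ 43.8 104.6  45.8] side [44.  34.4 45.8] [-24.6  34.1  45.8]
bar inner top edge [-63.9 125.2  43. ] [ 67.3 124.5  43. ] lip end [-92.9 136.6  43. ] [-94.3 125.5  43. ]
face top? [ 62.7 123.4  54. ] [63.8 54.7 54. ] bottom [ 66.7 121.3  18. ] [65.5 16.4 18. ]
0 [[48.6, 126.4], [41.3, 93.9]]
0.03 [[40.3, 127.1], [32.5, 93.4]]
0.06 [[31.8, 127.7], [23.5, 92.8]]
```

{"fn": "drive_tool", "kwargs": {
  "motion": [
    [0,0,0,0,0,6,1],
    [0,0,0,0,0,11,1],
    [0,0,0,0,0,13,1],
    [0,0,0,0,0,14,1],
    [0,0,0,0,0,15,1],
    [0,0,0,0,0,16,1],
    [0,0,0,0,0,16,1],
    [0,0,0,0,0,16,1]
  ],
  "squeeze": 90
}}

```text
time: 11.68
tcp_pos: [0.5621, 0.1795, 0.0412]
tcp_rot: [[0.988, -0.153, 0.0], [-0.153, -0.988, 0.0], [0.0, -0.0, -1.0]]
force: [-0.7, 0.4, -4.1]
opening: 0.0129
```

{"fn": "drive_tool", "kwargs": {
  "motion": [
    [0,0,0,0,0,2,1],
    [0,0,0,0,0,3,1],
    [0,0,0,0,0,4,1],
    [0,0,0,0,0,4.5,1],
    [0,0,0,0,0,4.5,1],
    [0,0,0,0,0,4.5,1]
  ]
}}

```text
time: 12.18
tcp_pos: [0.562, 0.1795, 0.0376]
tcp_rot: [[0.988, -0.153, 0.0], [-0.153, -0.988, -0.0], [0.0, 0.0, -1.0]]
force: [-2.4, -1.2, 7.6]
opening: 0.0125
```

{"fn": "drive_tool", "kwargs": {
  "motion": [
    [0,0,0,4,-4,0,1],
    [0,0,0,8,-8,0,1],
    [0,0,0,11,-12,0,1],
    [0,0,0,14,-15,0,1],
    [0,0,0,16,-16,0,1],
    [0,0,0,17,-16,0,1],
    [0,0,0,18,-16,0,1],
    [0,0,0,18,-16,0,1],
    [0,0,0,18,-16,0,1]
  ]
}}

```text
time: 12.93
tcp_pos: [0.5817, 0.1935, 0.0376]
tcp_rot: [[0.988, -0.153, -0.0], [-0.153, -0.988, 0.001], [-0.0, -0.001, -1.0]]
force: [-2.6, 0.9, 7.2]
opening: 0.0128
```

```bash
cat > r.py <<'E'
from h import *
s=robot.read_state();print(wb(s["tcp_pos"]),"F board",(s["force"]@Rz(PB[2])).round(1),"T",s["wrist_torque"].round(2),s["opening"],"yaw",np.degrees(np.arctan2(s["tcp_rot"][1,0],s["tcp_rot"][0,0])))
E
python3 r.py
```

```text
[30.3 65.6 37.6] F board [-2.7  0.5  7.2] T [ 0.07  0.7  -0.13] 0.012780408571862035 yaw -8.777497718371444
```

Close to both faces. I creep into the fence first, then the stop.

{"fn": "drive_tool", "kwargs": {
  "motion": [
    [0,0,0,1,0,0,1],
    [0,0,0,2,0,0,1],
    [0,0,0,3,0,0,1],
    [0,0,0,3,0,0,1],
    [0,0,0,3,0,0,1]
  ]
}}

```text
time: 13.35
tcp_pos: [0.5819, 0.1935, 0.0377]
tcp_rot: [[0.988, -0.152, -0.005], [-0.152, -0.988, 0.0], [-0.005, 0.0, -1.0]]
force: [-10.3, 1.3, 12.5]
opening: 0.0124
```

```bash
python3 r.py
```

```text
[30.5 65.6 37.7] F board [-10.4  -0.3  12.5] T [ 0.17  1.85 -0.23] 0.012445969090697522 yaw -8.765697229001256
```

{"fn": "drive_tool", "kwargs": {
  "motion": [
    [0,0,0,0.5,-1,0.5,1],
    [0,0,0,0.5,-2,0.5,1],
    [0,0,0,0.5,-3,0.5,1],
    [0,0,0,0.5,-4,0.5,1],
    [0,0,0,0.5,-5,0.5,1],
    [0,0,0,0.5,-5,0.5,1],
    [0,0,0,0.5,-5,0.5,1]
  ]
}}

```text
time: 13.93
tcp_pos: [0.582, 0.1944, 0.0376]
tcp_rot: [[0.988, -0.154, -0.008], [-0.154, -0.988, -0.006], [-0.007, 0.007, -1.0]]
force: [-14.2, -7.1, 20.9]
opening: 0.0126
```

```bash
python3 r.py
```

```text
[30.4 66.4 37.6] F board [-13.   -9.2  20.9] T [-0.92  2.44 -0.18] 0.012624506276727987 yaw -8.853639828023192
```

Friction may account for that y force, so I unload the down and fence pressure, slide along y until real contact, then re-press.

{"fn": "drive_tool", "kwargs": {
  "motion": [
    [0,0,0,-2,0,-1.5,1],
    [0,0,0,-2,-1,-1.5,1],
    [0,0,0,-2,-2,-1.5,1],
    [0,0,0,-2,-2,-1.5,1],
    [0,0,0,-2,-2,-1.5,1]
  ]
}}

```text
time: 14.35
tcp_pos: [0.5824, 0.1966, 0.0377]
tcp_rot: [[0.988, -0.154, -0.005], [-0.154, -0.988, -0.005], [-0.004, 0.005, -1.0]]
force: [-7.6, -5.5, 9.9]
opening: 0.0127
```

```bash
python3 r.py
```

```text
[30.5 68.7 37.7] F board [-6.6 -6.6  9.9] T [-0.91  1.4  -0.12] 0.012747857419098755 yaw -8.86401607371611
```

{"fn": "drive_tool", "kwargs": {
  "motion": [
    [0,0,0,0,-1,0,1],
    [0,0,0,0,-2,0,1],
    [0,0,0,0,-3,0,1],
    [0,0,0,0,-3,0,1],
    [0,0,0,0,-3,0,1]
  ]
}}

```text
time: 14.77
tcp_pos: [0.5823, 0.1966, 0.0378]
tcp_rot: [[0.988, -0.155, -0.007], [-0.155, -0.988, -0.009], [-0.005, 0.01, -1.0]]
force: [-9.8, -9.5, 13.5]
opening: 0.0126
```

```bash
python3 r.py
```

```text
[30.5 68.7 37.8] F board [ -8.3 -10.9  13.5] T [-1.73  1.69 -0.05] 0.012551345301470153 yaw -8.931213497214097
```

Stop contact is now real: y did not move as the force rose. The tool tilts 0.6° under load, so I add a counter-tilt while pressing harder.

Run:
```python
from h import *
s=robot.read_state();go(s["tcp_pos"],-8.85)
```

```text
row [0.6, 0.3, -0.1] [0.0, 0.0, 0.0]
```

{"fn": "drive_tool", "kwargs": {
  "motion": [
    [0.4,0.2,0,0.5,0,0,1],
    [0.8,0.4,0,1,-0.5,0,1],
    [1.2,0.7,0,1.5,-1,0,1],
    [1.2,0.7,0,2,-2,0,1],
    [1.2,0.7,0,2,-2,0,1],
    [1.2,0.7,0,2,-2,0,1]
  ]
}}

```text
time: 15.27
tcp_pos: [0.5825, 0.1969, 0.0375]
tcp_rot: [[0.988, -0.156, 0.004], [-0.156, -0.988, 0.007], [0.003, -0.008, -1.0]]
force: [-13.5, -11.9, 17.9]
opening: 0.0128
```

```bash
python3 r.py;python3 - <<'E'
from h import *
s=robot.read_state();go(s["tcp_pos"],-8.85)
E
```

```text
[30.6 69.  37.5] F board [-11.5 -13.8  17.9] T [-2.59  2.63 -0.2 ] 0.012841000376495194 yaw -8.971665839955834
row [-0.4, -0.2, -0.1] [0.0, 0.0, 0.0]
```

{"fn": "drive_tool", "kwargs": {
  "motion": [
    [-0.2,-0.1,0,0.5,-0.5,0,1],
    [-0.3,-0.1,0,1,-1,0,1],
    [-0.3,-0.1,0,1.5,-1.5,0,1],
    [-0.3,-0.1,0,1.5,-1.5,0,1],
    [-0.3,-0.1,0,1.5,-1.5,0,1],
    [-0.3,-0.1,0,1.5,-1.5,0,1]
  ]
}}

```text
time: 15.77
tcp_pos: [0.5824, 0.1967, 0.0375]
tcp_rot: [[0.988, -0.156, -0.002], [-0.156, -0.988, -0.0], [-0.002, 0.0, -1.0]]
force: [-17.3, -14.3, 21.8]
opening: 0.0128
```

```bash
python3 r.py;python3 - <<'E'
from h import *
import pickle
s=robot.read_state();go(s["tcp_pos"],-8.85);pickle.dump(s,open("st4.pkl","wb"))
cv2.imwrite("pics/w4.png",robot.get_image("wrist")[60:400,150:550,::-1].repeat(1,0))
im=cv2.imread("pics/w4.png");cv2.imwrite("pics/w4.png",cv2.resize(im,None,fx=1.75,fy=1.75,interpolation=cv2.INTER_CUBIC))
E
```

```text
[30.5 68.8 37.5] F board [-14.9 -16.8  21.8] T [-2.74  3.25 -0.23] 0.012835970165695876 yaw -8.992230316043933
row [0.0, 0.1, -0.1] [0.0, 0.0, 0.0]
```

View pics/w4.png

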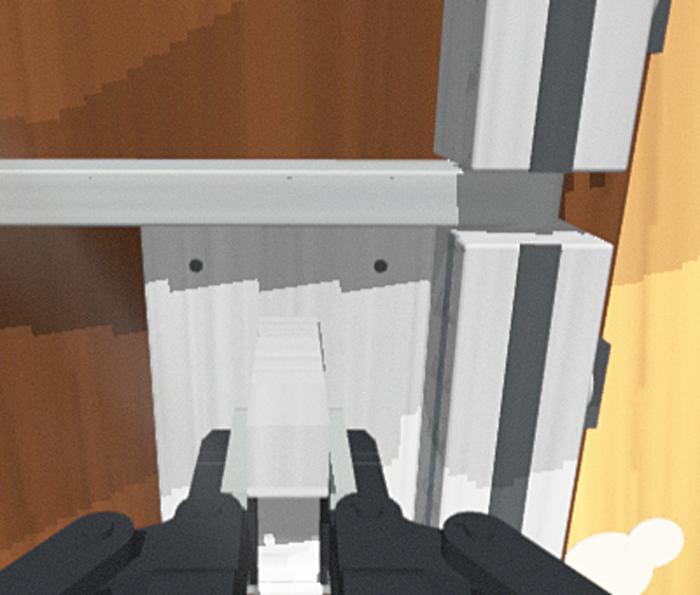

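The close view shows the foot under the bar's edge at (140–435,225) and against the fence at about (430,300), level and aligned. One more nudge confirms that neither direction gives.

{"fn": "drive_tool", "kwargs": {
  "motion": [
    [0.2,0.1,0,0.5,-0.5,0,1],
    [0.3,0.2,0,1,-1.5,0,1],
    [0.3,0.2,0,1.5,-2,0,1],
    [0.3,0.2,0,1.5,-2,0,1],
    [0.3,0.2,0,1.5,-2,0,1],
    [0.3,0.2,0,1.5,-2,0,1],
    [0.3,0.2,0,1.5,-2,0,1],
    [0.3,0.2,0,1.5,-2,0,1]
  ]
}}

```text
time: 16.48
tcp_pos: [0.5824, 0.1968, 0.0375]
tcp_rot: [[0.988, -0.157, -0.001], [-0.157, -0.988, 0.001], [-0.001, -0.001, -1.0]]
force: [-20.6, -18.1, 26.4]
opening: 0.0125
```

```bash
python3 r.py;python3 - <<'E'
from h import *
s=robot.read_state();go(s["tcp_pos"],-8.85);print(abs(s["joint_vel"]).max())
im=robot.get_image("side");cv2.imwrite("pics/s3.png",cv2.resize(im[225:385,155:345,::-1],None,fx=3.5,fy=3.5,interpolation=cv2.INTER_CUBIC))
E
```

```text
[30.5 68.9 37.5] F board [-17.6 -21.   26.4] T [-3.45  4.06 -0.19] 0.012541832622199612 yaw -9.010764107763721
row [-0.1, 0.1, -0.2] [0.0, 0.0, 0.0]
0.0011663936003619248
```

View pics/s3.png

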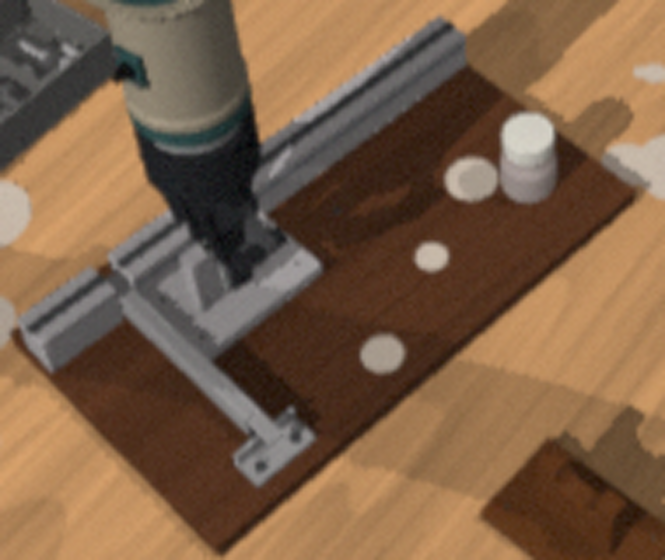

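The side view shows the saddle seated against the bar and the fence, the bar down on the keeper at crop (265,430), and the jar untouched. Position has not moved as the force rose on both faces, so I hand in.

```bash
python3 -c "
from station import robot
print(robot.sign_off())"
```

```text
the job is handed in; nothing more can be done
None
```

I swung the end stop shut, then set the grey oblong-footed saddle on the board and pressed it into the corner. I handed in at about 16.5 s with it still gripped and pressed.

- **End stop:** it bottomed at about 29 N with its top 42.6 mm above the bench, against 43 mm nominal. A wrist view afterwards matched the fully shut angle.
- **Saddle in the corner:** the last readings were about 18 N into the fence, 21 N into the stop and 26 N down, with the tool level to about 0.1°. The last nudge raised the force by 3 to 4 N on both faces, but the position changed by 0.1 mm at most. The forces are above what friction alone could give.
- **What went wrong on the way:** my first push towards the stop stuck on friction. I eased off and repeated it until the saddle really touched the stop.
- **Small disagreements:** the final position is about 0.5 mm (x) and 0.9 mm (y) from my camera estimate, and the yaw is about 0.2° from it. All are within the calibration error. The contact line at the stop is hidden under the bar, so that contact is confirmed only by force and position.
- **Other things:** the last side view shows the jar where it was. I did not check the other things on the bench again at the end; the arm did not work near them, apart from passing over them.

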